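# Lock two pliers into the transport rack

### The arm

A 7-joint arm with a two-finger parallel gripper is mounted at the origin on a cart in front of the work surface, level with it; the furniture and walls round the work are solid. World frame = base frame: x ahead of the robot, y to its left, z up, the work surface at z = 0. Lengths are in m, angles in degrees, forces in N, time in s.
With the tool pointing down it reaches from about 0.425 to 0.875 m from the base axis. Payload 4.7 kg.
Tool frame: the origin (TCP) lies at the centre of the arm's flange, where the gripper is bolted on; the fingertips stand 182 mm ahead of it and the grasp point (between the pads) lies 164 mm ahead of it; z points along the fingers, y is the line along which they close (so a half turn about z gives the same grasp; the last joint's range is limited). The gripper opens to 87 mm and grips with 3 to 60 N. Pads are 19 mm wide; open, the fingers measure 117 mm over their backs; the gripper's body (75 mm by 190 mm) begins 51 mm behind the grasp point.
Start: joints at [64.062, 18.392, -4.016, 83.108, 1.295, 78.541, -3.26], TCP at [0.293, -0.58, 0.405] pointing down, gripper open.
Joint ranges: [-163.93, 163.93], [-17.29, 119.83], [-79.2, 71.16], [3.27, 140.29], [-89.18, 269.18], [5.43, 117.66], [-154.24, 154.24]. Speed limits (degrees/s): [147.25, 147.25, 180, 180, 180, 180, 180].

### API

Orientations are given as [roll, pitch, yaw] about the fixed x, y, z axes, in that order (R = Rz(yaw) Ry(pitch) Rx(roll)).
In Python, from cell import env gives the robot as it stands. The module is installed in compiled form; this text tells all that it offers.
- The arm moves only by the tool step_arm, never from a script. Its argument "steps" is one flat list of numbers, 5 for each row, row after row: the opening, from 0 (shut) to 1 (fully open), then the shift along the tool's x, y, z in mm, then the turn about the tool's z in degrees. In form: [grip, dx, dy, dz, roll, grip, dx, dy, dz, roll, ...]. A call has 1 to 12 rows; each row shifts and turns the commanded pose from where the row before left it, along the tool's axes as they then stand; what a row does not reach is not made up. A row lasts 1/8 s, in which the tool goes at most 62.5 mm and 10.7 degrees, less where a joint would pass 70% of its speed; a pose out of reach is approached as far as the arm can. A call with a gripper value outside its range is refused whole. The fingers move at their own pace and stop on an object; "grip_force" is the grip in N (left out, the last holds). Time passes only in rows, so rows that do not move let the fingers close. It gives the time, the measured TCP pose, the force, the opening and the grip force at its end, in the units of the state.
- env.get_obs(): the state, without advancing time (a new reading comes with each control period).
- env.read_camera(name): name is "scene" or "top" or "wrist"; returns a dict with "image" (384x512x3 uint8, red, green, blue), "camera_matrix" (3x3 intrinsics, pixels), "R" (3x3) and "t" (3): a world point X has camera coordinates R X + t. Camera axes: x right, y down, z forward; pixel columns grow to the right and rows downward; lengths in m; the calibration is good to about 2 mm. A picture is of the moment at which its call begins. There is no depth.
- env.sign_off(): hands the job in; it is judged then, once.
The state is a dict: "time_s": time; "qpos": joint angles; "joint_velocities": joint speeds; "effort": joint torques, N m; "tool_pos": TCP position; "tool_rot": TCP orientation; "force": force on the tool from outside, world axes, zero at the start; "wrist_torque": the same for the moment, N m; "grip_width": finger opening in m; "grasp_force": force on a finger pad.
Only numpy, scipy, OpenCV 4.12 (cv2) and the standard library are available. Lean on these libraries where they do the work, as an engineer would, in place of code of your own. Each camera call takes 0.05 s, during which the arm holds its last target. There are 200 camera calls.

### The job

Pack the two pliers that lie near the wooden rack (not the pair at the far left end of the desk or those standing in the grey holder at the right): lay the red-handled one flat in the red pocket and the blue-handled one flat in the blue pocket, jaws pointing either way, first swinging the steel hold-down bar up if it is in the way. Then swing the bar down over both until it rests fully in its fork catch, and leave everything else on the desk standing where it is.

Things in the scene. Friction and masses are not known exactly. Their poses are not given: they have to be found in the camera images.
- rack: fixed wooden board 144 (x) x 235 (y) x 10 mm on four 4 mm rubber feet (board top 14 mm above the desk); origin at the centre under its feet; x across the bar (along the pockets), y along the bar from its hinge (y = -97.5 mm) to its fork catch (y = +100 mm) and beyond. Position and yaw vary
- red_pocket (a point): centre point that the red pliers shall have when lying in the red pocket: 21 mm above the desk, 7 mm above the board, axes as the rack's, at rack y = +62 mm. The pocket is 126 mm long along rack x and 40 mm wide, marked by low red guides 10 mm high: an end stop at each end and short side guides only near the ends (34 to 56 mm from the pocket centre), so that the middle is free for fingers
- blue_pocket (a point): the same for the blue pocket, blue guides, at rack y = 0 (the pocket nearer the bar's hinge, 62 mm from the red one)
- hold_bar (a joint): angle of the hold-down bar, rad: 0 = level, resting in the fork catch across both pockets (4 mm above seated pliers); grows as the knob end swings up; 1.57 = upright, standing 230 mm tall above the hinge; stop at 2.0. A stiff hinge: it stays where it is left; about 0.5 to 2.5 N at the knob moves it. Below about 1.5 rad it overhangs the pockets
- bar_hinge (a point): centre of the bar's hinge, 37 mm above the desk; hinge axis along rack x, axes as the rack's
- bar_knob (a point): centre of the black round knob at the free end of the bar: a disc 22 mm in diameter and 20 mm thick, axis along rack x, 229.5 mm from the hinge; pinched on its flat ends (20 mm, fingers closing along rack x) it can turn between the fingers while the bar swings. When the bar is closed it lies 37 mm above the desk, 14.5 mm outside the edge of the board. The bar itself is a flat steel 14 mm wide and 9 mm thick
- red_pliers_center (a point): centre of the red-handled pliers, 116 x 32 x 14 mm, 75 g, lying flat on the desk or on the white paper mat (2.3 mm thick); half-way up (7 mm above what it lies on); x = along the pliers toward the jaws, y = across; about 29 mm wide where gripped across the centre. Another red and another blue pair belong to the room, at the far left end of the desk, and more hang in the grey holder at the right: leave them
- blue_pliers_center (a point): the same for the blue-handled pliers
- jar: bystander: glass oil jar with white pump top, 74 mm in diameter, 118 mm tall; origin at the centre of its foot
- blower: bystander: cream rubber dust blower, 35 mm in diameter, 51 mm tall; origin at the centre of its foot
- blower_small: bystander: cream rubber dust blower, 33 mm in diameter, 48 mm tall; origin at the centre of its foot
- loupe: bystander: black eye loupe, 36 mm in diameter, 27 mm tall; origin at the centre of its foot

How it is judged:
By the outcome, as a careful person would: the job done as asked, in the order asked, and still so for the second after the job is handed in, with the robot touching nothing.
It also fails if it takes over 72 s, if anything falls off the work surface, if the arm or the gripper's body presses on something with over 40 N, if the wrist force passes 120 N, or if a joint passes its speed limit or range.

## Working session

There is one attempt and no reset: what is moved stays moved. The work goes in short steps, Python scripts to look and compute and a tool call to move; the robot and the scene stay as the last step left them, time stands still between calls to the robot, and variables do not carry over. Pictures are saved under pics/ and viewed, at most 12 in all, crops included, and the job is handed in when it is done.

Besides the shell and the picture viewer there is one more tool, called as name(argument=value, ...) on one line, values as JSON. step_arm: Moves the arm, as the interface text tells. Its arguments: {"type":"object","properties":{"steps":{"type":"array","items":{"type":"number"}},"grip_force":{"type":"number"}},"required":["steps"]}

```bash
mkdir -p pics
cat > h.py <<'E'
import numpy as np, cv2
from cell import env
def cam(n):
    c=env.read_camera(n); return c["image"],np.array(c["camera_matrix"]),np.array(c["R"]),np.array(c["t"])
def ray(px,K,R,t,z):
    px=np.atleast_2d(px).astype(float)
    d=np.c_[px,np.ones(len(px))]@np.linalg.inv(K).T@R
    o=-R.T@t
    return o+d*((z-o[2])/d[:,2])[:,None]
def proj(X,K,R,t):
    p=(np.atleast_2d(X)@R.T+t)@K.T; return p[:,:2]/p[:,2:]
def save(im,n): cv2.imwrite("pics/"+n,cv2.cvtColor(im,cv2.COLOR_RGB2BGR))
E
python3 - <<'E'
from h import *
a,K,R,t=cam("top"); print(K,R,t,-R.T@t)
b,K,R,t=cam("scene"); print(-R.T@t)
np.savez("s.npz",a=a,b=b)
save(cv2.resize(a,(800,600)),"top.png"); save(cv2.resize(b,(800,600)),"scene.png")
print(env.get_obs())
E
```

```text
[[396.50265456   0.         253.21926744]
 [  0.         396.50265456 189.16214568]
 [  0.           0.           1.        ]] [[-0.02361025 -0.99951265 -0.02042087]
 [-0.99754915  0.02489982 -0.06538876]
 [ 0.06586537  0.01882698 -0.99765089]] [0.17610563 0.52469827 1.18902873] [0.4492544  0.1405691  1.22414117]
[-0.26591574  0.50135061  1.08987216]
{'time_s': 0.1, 'qpos': array([64.06209964, 18.43600456, -4.01535368, 83.16756877,  1.29659569,
       78.54088549, -3.26012322]), 'joint_velocities': array([ 0.05217423, -0.13482745,  0.00235394, -0.15647772,  0.16056504,
        0.02500478,  0.07617113]), 'effort': array([ 1.43049579e-04, -4.92569876e+01, -4.05533854e-01, -3.13400745e+01,
       -6.42759749e-02,  3.94937466e-02,  6.55022362e-06]), 'tool_pos': array([ 0.29240638, -0.58031694,  0.40376009]), 'tool_rot': array([-1.79900861e+02,  7.04554619e-03,  2.67475199e+01]), 'force': array([-0.14752392,  0.24957471, -0.59931628]), 'wrist_torque': array([ 0.00010061, -0.01948949,  0.05616338]), 'grasp_force': 0.0, 'grip_width': 0.08692395099668343}
```

View pics/top.png

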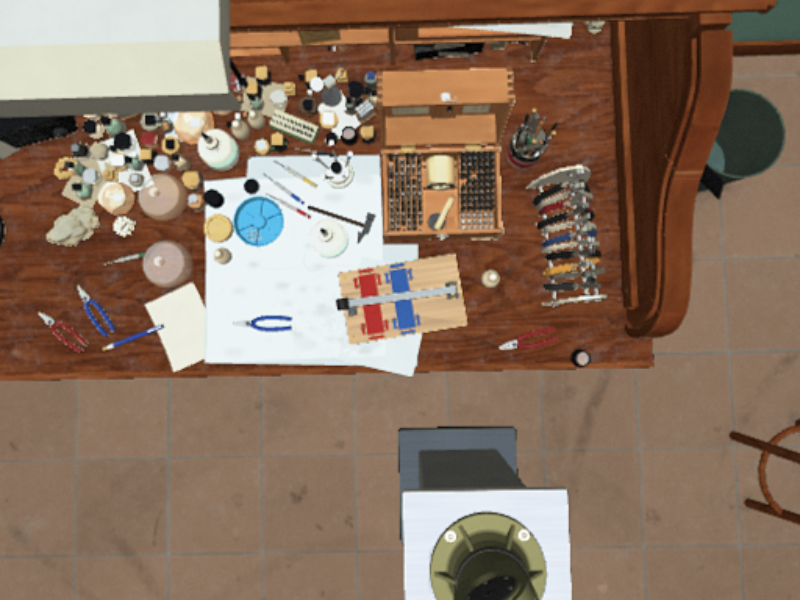

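View pics/scene.png

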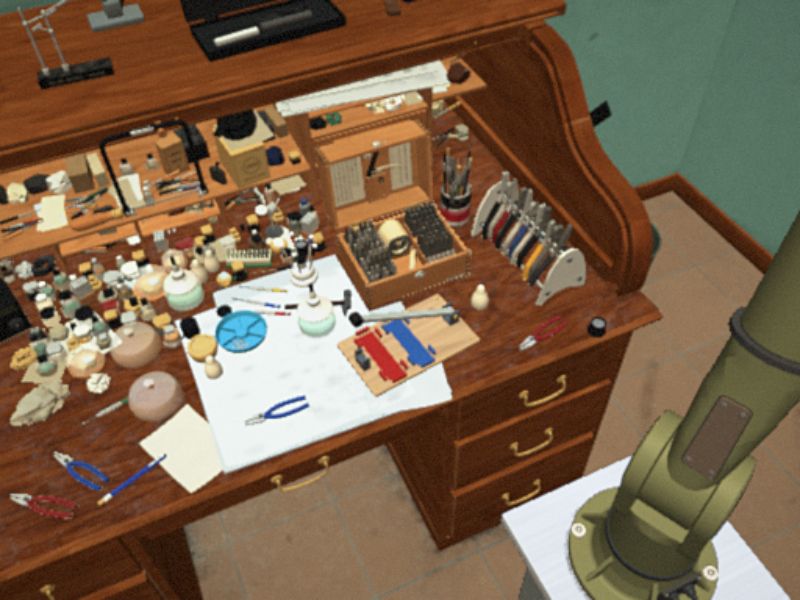

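The top view (800×600) shows the rack near (403,300), with the hinge at right (452,291) and the knob at (343,303). The blue pliers are at (265,323) and the red at (528,338), with the loupe at (582,357), a blower at (490,278) and the jar at (328,238). In the scene view the bar is partly raised.

```bash
cat > m.py <<'E'
from h import *
def mask(im,col):
    h,s,v=cv2.split(cv2.cvtColor(im,cv2.COLOR_RGB2HSV)); h=h.astype(int)
    if col=="red": return ((h<6)|(h>172))&(s>165)&(v>90)
    if col=="blue": return (h>105)&(h<125)&(s>130)&(v>60)
    if col=="black": return (v<60)
def roi(m,x0,y0,x1,y1):
    o=np.zeros_like(m); o[y0:y1,x0:x1]=m[y0:y1,x0:x1]; return o
def pts(m):
    y,x=np.nonzero(m); return np.c_[x,y].astype(float)
E
python3 - <<'E'
from m import *
im,K,R,t=cam("top"); s=.64
box=lambda m,b:pts(roi(m,*[int(v*s) for v in b]))
def rect(p):
    r=cv2.minAreaRect(p.astype(np.float32)); return r
B=mask(im,"blue");Rd=mask(im,"red")
for n,m,b in [("redguide",Rd,(350,262,384,345)),("blueguide",B,(384,255,425,340)),]:
    p=box(m,b); w=ray(p,K,R,t,0.022)[:,:2]*1000; r=rect(w); print(n,len(p),r, w.mean(0))
for n,m,b,z in [("blueP",B,(225,300,305,345),.0093),("redP",Rd,(490,315,565,360),.007)]:
    p=box(m,b); w=ray(p,K,R,t,z)[:,:2]*1000; print(n,len(p),rect(w),w.mean(0))
p=box(mask(im,"black"),(330,290,352,315)); print("knob px",len(p),p.mean(0),np.ptp(p,0))
crop=lambda b:cv2.resize(im[int(b[1]*s):int(b[3]*s),int(b[0]*s):int(b[2]*s)],None,fx=3,fy=3,interpolation=cv2.INTER_CUBIC)
save(crop((220,215,600,375)),"crop.png"); print(int(220*s),int(215*s))
E
```

```text
redguide 342 ((515.058837890625, 217.59922790527344), (134.66497802734375, 47.036155700683594), 2.55259108543396) [514.26590375 213.24140524]
blueguide 345 ((523.783935546875, 151.61111450195312), (133.61679077148438, 48.05553436279297), 7.976548671722412) [523.15552948 151.56476148]
blueP 80 ((482.3032531738281, 411.438720703125), (74.135498046875, 27.697895050048828), 89.29393005371094) [483.46035639 412.40673307]
redP 85 ((439.8356018066406, -108.45842742919922), (30.916479110717773, 78.16073608398438), 11.159950256347656) [ 440.58530895 -104.99909177]
knob px 41 [218.95121951 194.24390244] [7. 6.]
140 137
```

View pics/crop.png

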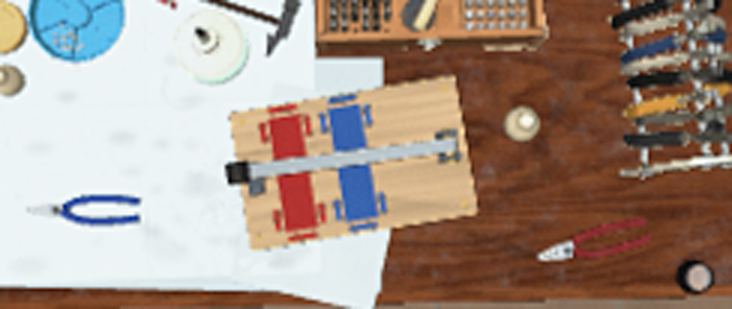

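Run:
```python
from m import *
from scipy.optimize import least_squares
im,K,R,t=cam("top"); im2,K2,R2,t2=cam("scene")
f=lambda q:(np.array(q,float)+.5)/3-.5+[140,137]
c=ray(f([(231,111),(455,76),(477,213),(251,249)]),K,R,t,.014)[:,:2]*1000
print(c, "centre",c.mean(0), np.linalg.norm(np.diff(c[[0,1,2,3,0]],axis=0),axis=1))
# y_rack axis: from hinge(right) to catch(left)
v=(c[0]-c[1])+(c[3]-c[2]); w=(c[0]-c[3])+(c[1]-c[2])
ang=np.arctan2(-v[0],v[1]); ang2=np.arctan2(w[1],w[0]); print("yaw",np.degrees([ang,ang2]))
g=(np.array([514.7,215.4])+0); 
yaw=(ang+ang2)/2; ex=np.array([np.cos(yaw),np.sin(yaw)]); ey=np.array([-ex[1],ex[0]])
C=c.mean(0); print("red",C+62*ey,"blue",C)
for th in np.arange(0,1.0,.1):
    k=np.r_[C+ey*(-97.5+229.5*np.cos(th)),37+229.5*np.sin(th)]/1000
    print(round(th,1),proj(k,K,R,t)[0].round(1),(proj(k,K2,R2,t2)[0]/.64).round(1),k.round(3))
for n,a,b,z in [("blue",(27,209),(141,208),.0093),("red",(538,257),(650,231),.007)]:
    p=ray(f([a,b]),K,R,t,z)[:,:2]*1000; d=p[0]-p[1]; print(n,p.mean(0),np.hypot(*d),np.degrees(np.arctan2(d[1],d[0])))
```

```text
[[579.65668069 274.5899821 ]
 [609.69165468  44.55214118]
 [469.28682907  26.46629627]
 [438.25413594 256.70648195]] centre [524.2223251  150.57872537] [231.99031859 141.56487149 232.32212797 142.52894176]
yaw [7.55761356 7.27379184]
red [516.22014798 212.06014664] blue [524.2223251  150.57872537]
0.0 [213.9 196.9] [345.9 362.5] [0.507 0.281 0.037]
0.1 [213.4 196.5] [345.5 354.5] [0.507 0.28  0.06 ]
0.2 [213.6 196. ] [346.2 345.8] [0.508 0.277 0.083]
0.3 [214.7 195.3] [348.1 336.6] [0.509 0.271 0.105]
0.4 [216.5 194.5] [351.1 326.8] [0.51  0.264 0.126]
0.5 [219.3 193.5] [355.3 316.6] [0.511 0.254 0.147]
0.6 [223.  192.4] [360.7 306.2] [0.512 0.242 0.167]
0.7 [227.5 191.2] [367.2 295.7] [0.514 0.228 0.185]
0.8 [232.9 189.9] [374.7 285.2] [0.516 0.212 0.202]
0.9 [239.2 188.5] [383.2 274.9] [0.518 0.195 0.217]
blue [483.6234965  427.92549201] 117.42087123270902 89.12038578431735
red [435.08782213 -91.82864231] 116.74813034530585 101.70250258424407
```

```bash
cat > go.py <<'E'
import sys; from h import *
x,y,z,yaw=map(float,sys.argv[1:5]); o=env.get_obs(); p=o["tool_pos"]*1000; a=o["tool_rot"][2]
roll=-((yaw-a+180)%360-180); w=np.array([x,y,z])-p
f=lambda r:(lambda c,s:(round(w[0]*c+w[1]*s,1),round(w[0]*s-w[1]*c,1),round(-w[2],1)))(np.cos(np.radians(r)),np.sin(np.radians(r)))
print("t",round(o["time_s"],2),"pos",p.round(1),"yaw",a.round(1),"| roll",round(roll,1),"shift after roll",f(yaw),"before",f(a),"F",o["force"].round(1),"w",round(o["grip_width"]*1000,1),"q7",o["qpos"][6].round(0))
E
python3 - <<'E'
from m import *
im,K,R,t=cam("top"); f=lambda q:(np.array(q,float)+.5)/3-.5+[140,137]
for n,q,z in [("jar",(213,50),.03),("jartop",(204,36),.115),("blower",(521,125),.02),("loupe",(694,277),.02),("blow2",(8,78),.02)]:
    print(n,ray(f(q),K,R,t,z)[0].round(3))
E
```

```text
jar [0.641 0.29  0.03 ]
jartop [0.64  0.288 0.115]
blower [ 0.557 -0.02   0.02 ]
loupe [ 0.4   -0.188  0.02 ]
blow2 [0.619 0.502 0.02 ]
```

step_arm(steps=[1,0,0,0,-10.1,1,0,0,0,-10.1,1,0,0,0,-10.1,1,0,0,0,-10.1,1,0,0,0,-10.1,1,0,0,0,-10.1,1,0,0,0,-10.1,1,40,45,0,0,1,40,45,0,0,1,40,45,0,0,1,40,45,0,0,1,40,45,0,0])

```text
time_s: 1.8
tool_pos: [0.4906, -0.3514, 0.405]
tool_rot: [180.0, 0.0, 97.4]
force: [-0.0, 0.1, 0.4]
grip_width: 0.0871
grasp_force: 0.0
```

step_arm(steps=[1,40,45,0,0,1,50,5,0,0,1,50,5,0,0,1,50,5,0,0,1,50,5,0,0,1,50,5,0,0,1,50,5,0,0,1,50,5,0,0,1,50,5,0,0,1,50,5,0,0,1,50,5,0,0,1,0,0,0,0])

```text
time_s: 3.3
tool_pos: [0.5123, 0.1997, 0.4051]
tool_rot: [180.0, -0.2, 97.9]
force: [0.3, -0.5, 0.4]
grip_width: 0.0871
grasp_force: 0.0
```

```bash
python3 go.py 511 256 380 97.5
python3 - <<'E'
from h import *
im,K,R,t=cam("wrist"); save(im,"w1.png")
for th in (.4,.45,.5,.55,.6):
    C=np.array([524.2,150.6]);e=np.array([-np.sin(np.radians(7.4)),np.cos(np.radians(7.4))])
    k=np.r_[C+e*(-97.5+229.5*np.cos(th)),37+229.5*np.sin(th)]/1000; print(th,k.round(3),proj(k,K,R,t))
E
```

```text
t 3.3 pos [512.3 199.7 405.1] yaw 97.9 | roll 0.4 shift after roll (np.float64(56.0), np.float64(6.0), np.float64(25.1)) before (np.float64(55.9), np.float64(6.5), np.float64(25.1)) F [ 0.3 -0.5  0.4] w 87.1 q7 -22.0
0.4 [0.51  0.264 0.126] [[256.46265241 114.62852235]]
0.45 [0.51  0.259 0.137] [[256.66399573 120.81115189]]
0.5 [0.511 0.254 0.147] [[256.86289581 128.1310578 ]]
0.55 [0.512 0.248 0.157] [[257.0575489  136.66201406]]
0.6 [0.512 0.242 0.167] [[257.24589219 146.47142142]]
```

View pics/w1.png

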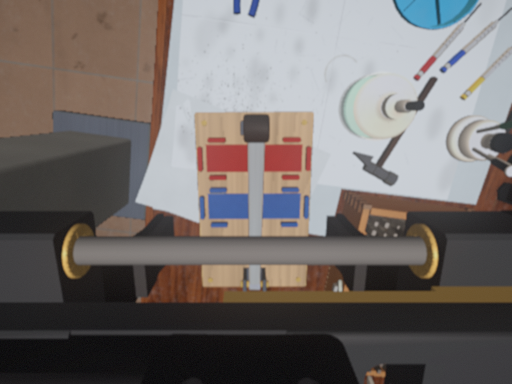

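The wrist view shows the knob at (256,127), matching a bar angle of about 0.49, and the rack squarely aligned with the tool (pocket centres about (254,158) and (254,206)). I'll pinch the knob next.

step_arm(steps=[1,28,3,0,0.3,1,27,3,20,0,1,0,0,38,0,1,0,0,38,0,1,0,0,0,0,0.1,0,0,0,0,0.1,0,0,0,0,0.1,0,0,0,0,0.1,0,0,0,0,0.1,0,0,0,0,0.1,0,0,0,0], grip_force=12)

```text
time_s: 4.72
tool_pos: [0.5128, 0.2501, 0.3087]
tool_rot: [-180.0, 0.0, 97.1]
force: [-0.1, -0.3, 0.6]
grip_width: 0.035
grasp_force: 0.0
```

Run:
```python
from h import *
o=env.get_obs();p=o["tool_pos"]*1000; print(p,o["tool_rot"],o["grip_width"],o["force"])
C=np.array([524.2,150.6]);e=np.array([-np.sin(np.radians(7.5)),np.cos(np.radians(7.5))])
s=e@(p[:2]-C)+97.5; z=p[2]-164-37; th0=np.arctan2(z,s); r=np.hypot(s,z); print("th0",th0,"r",r)
a=o["tool_rot"][2]; prev=(s,z)
for th in np.linspace(th0,1.93,13)[1:]:
    n=(r*np.cos(th),r*np.sin(th)); w=(n[0]-prev[0])*e; c,q=np.cos(np.radians(a)),np.sin(np.radians(a))
    print(round(th,2),np.round([w[0]*c+w[1]*q,w[0]*q-w[1]*c,-(n[1]-prev[1])],1)); prev=n
```

```text
[512.84803255 250.08611822 308.73647645] [-1.79997806e+02  5.78811396e-03  9.71494662e+01] 0.03500503732243994 [-0.13442029 -0.25483004  0.62227215]
th0 0.4991342768062224 r 225.07669857651194
0.62 [-14.2   0.1 -22.7]
0.74 [-16.8   0.1 -20.9]
0.86 [-19.2   0.1 -18.7]
0.98 [-21.3   0.1 -16.3]
1.1 [-23.1   0.1 -13.7]
1.21 [-24.5   0.2 -10.8]
1.33 [-25.7   0.2  -7.8]
1.45 [-26.4   0.2  -4.7]
1.57 [-26.8   0.2  -1.6]
1.69 [-26.8   0.2   1.6]
1.81 [-26.4   0.2   4.8]
1.93 [-25.6   0.2   7.9]
```

step_arm(steps=[0.1,4,0,0,0,0.1,0,0,0,0,0.1,0,0,0,0,0.1,0,0,0,0,0.1,0,0,0,0])

```text
time_s: 5.35
tool_pos: [0.5108, 0.2543, 0.3079]
tool_rot: [-179.7, 0.1, 97.2]
force: [-4.9, -1.3, -0.1]
grip_width: 0.02
grasp_force: 12.0
```

step_arm(steps=[0.1,-14.5,0,-23,0,0.1,-17,0,-21,0,0.1,-19.5,0,-19,0,0.1,-21.5,0,-16.5,0,0.1,-23.5,0,-14,0,0.1,-25,0,-11,0,0.1,-26,0,-8,0,0.1,-27,0,-5,0,0.1,-27,0,-1.5,0,0.1,-27,0,1.5,0,0.1,-27,0,5,0,0.1,-20,0,6,0])

```text
time_s: 6.85
tool_pos: [0.5481, -0.0193, 0.4165]
tool_rot: [179.6, 0.0, 97.2]
force: [7.6, 1.3, 1.8]
grip_width: 0.0198
grasp_force: 12.0
```

Run:
```python
from h import *
o=env.get_obs();p=o["tool_pos"]*1000
C=np.array([524.2,150.6]);e=np.array([-np.sin(np.radians(7.5)),np.cos(np.radians(7.5))])
s=e@(p[:2]-C)+97.5; z=p[2]-201; print(p,np.arctan2(z,s),np.hypot(s,z),o["force"],o["grip_width"])
```

```text
[548.07964095 -19.25922017 416.48760101] 1.9016811694693898 227.8471114924694 [7.60359069 1.31652404 1.81302224] 0.019842905829791372
```

step_arm(steps=[1,0,0,0,0,1,0,0,0,0,1,0,0,0,0,1,0,0,0,0,1,0,0,-40,0,1,0,0,-20,0,1,0,0,0,0])

```text
time_s: 7.72
tool_pos: [0.5468, -0.0183, 0.4767]
tool_rot: [179.8, 0.1, 97.2]
force: [-0.3, 0.3, 0.2]
grip_width: 0.0814
grasp_force: 0.0
```

```bash
python3 go.py 435 -92 300 101.7
```

```text
t 7.72 pos [546.8 -18.3 476.7] yaw 97.2 | roll -4.5 shift after roll (np.float64(-49.5), np.float64(-124.4), np.float64(176.7)) before (np.float64(-59.1), np.float64(-120.2), np.float64(176.7)) F [-0.3  0.3  0.2] w 81.4 q7 3.0
```

step_arm(steps=[1,0,0,0,-4.5,1,-17,-41,0,0,1,-17,-41,0,0,0.7,-16,-42,0,0,0.7,0,0,45,0,0.7,0,0,45,0,0.7,0,0,45,0,0.7,0,0,40,0,0.7,0,0,0,0,0.7,0,0,0,0])

```text
time_s: 8.98
tool_pos: [0.4356, -0.0928, 0.3011]
tool_rot: [180.0, 0.0, 101.7]
force: [0.5, 0.2, 1.0]
grip_width: 0.0607
grasp_force: 0.0
```

```bash
python3 go.py 435 -92 185 101.7
python3 - <<'E'
from m import *
im,K,R,t=cam("wrist"); save(im,"w2.png")
print(proj([.435,-.092,.007],K,R,t))
p=pts(mask(im,"red")); w=ray(p,K,R,t,.007)[:,:2]*1000; k=np.hypot(*(w-[435,-92]).T)<80; w=w[k]; r=cv2.minAreaRect(w.astype(np.float32)); print(r)
im,K,R,t=cam("scene"); print(proj([[.516,-.019,.25]],K,R,t)/.64)
E
```

```text
t 8.97 pos [435.6 -92.8 301.1] yaw 101.7 | roll -0.0 shift after roll (np.float64(0.9), np.float64(-0.4), np.float64(116.1)) before (np.float64(0.9), np.float64(-0.4), np.float64(116.1)) F [0.5 0.2 1. ] w 60.7 q7 21.0
[[248.70429955 182.65482671]]
((0.0, 0.0), (0.0, 0.0), 0.0)
[[498.03937278 223.25129854]]
```

View pics/w2.png

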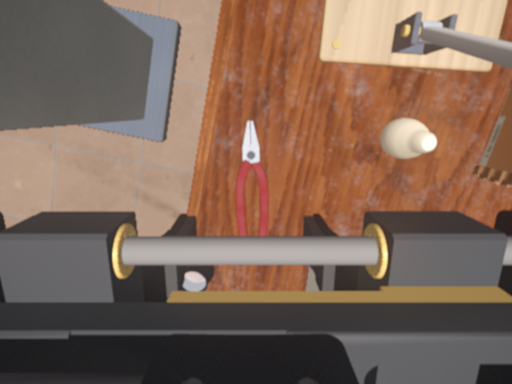

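The wrist view shows the red jaw tip at (250,121), pivot (251,155), handles at columns 235–269 near row 200, and nothing else near the fingers.

Run:
```python
from h import *
im,K,R,t=cam("wrist"); p=ray([(250,121),(252.5,205)],K,R,t,.007)[:,:2]*1000
d=p[0]-p[1]; d/=np.hypot(*d); print(p,np.degrees(np.arctan2(d[1],d[0])), "centre",p[0]-58*d)
```

```text
[[ 425.82855578  -37.18640611]
 [ 443.99638523 -113.3069675 ]] 103.42375462075205 centre [439.29332497 -93.60182945]
```

step_arm(steps=[0.7,-1,3,0,-1,0.7,0,0,35,0,0.7,0,0,35,0,0.7,0,0,30,0,0.7,0,0,16,0,0.7,0,0,0,0,0.2,0,0,0,0,0.2,0,0,0,0,0.2,0,0,0,0,0.2,0,0,0,0,0.2,0,0,0,0], grip_force=20)

```text
time_s: 10.5
tool_pos: [0.4385, -0.0933, 0.1845]
tool_rot: [180.0, 0.0, 102.6]
force: [-0.6, 0.6, 1.1]
grip_width: 0.0274
grasp_force: 20.0
```

step_arm(steps=[0.2,0,0,0,0,0.2,0,0,0,0])

```text
time_s: 10.75
tool_pos: [0.4385, -0.0933, 0.1844]
tool_rot: [180.0, 0.0, 102.6]
force: [-0.6, -0.0, 3.8]
grip_width: 0.0274
grasp_force: 20.0
```

step_arm(steps=[0.2,0,0,-20,0,0.2,0,0,-40,0,0.2,0,0,-45,0,0.2,0,0,0,-10.6,0.2,0,0,0,-10.6,0.2,0,0,0,-10.6,0.2,0,0,0,-10.6,0.2,0,0,0,-10.6,0.2,0,0,0,-10.6,0.2,0,0,0,-10.6,0.2,0,0,0,-10.6,0.2,0,0,0,0])

```text
time_s: 12.25
tool_pos: [0.4382, -0.0931, 0.2889]
tool_rot: [180.0, -0.0, -172.7]
force: [0.4, 0.2, -0.9]
grip_width: 0.0275
grasp_force: 20.0
```

```bash
python3 go.py 440 212 290 187.5;python3 go.py 516 212 290 187.5
```

```text
t 12.25 pos [438.2 -93.1 288.9] yaw -172.7 | roll -0.2 shift after roll (np.float64(-41.6), np.float64(302.3), np.float64(-1.1)) before (np.float64(-40.8), np.float64(302.4), np.float64(-1.1)) F [ 0.4  0.2 -0.9] w 27.5 q7 106.0
t 12.25 pos [438.2 -93.1 288.9] yaw -172.7 | roll -0.2 shift after roll (np.float64(-117.0), np.float64(292.3), np.float64(-1.1)) before (np.float64(-116.1), np.float64(292.7), np.float64(-1.1)) F [ 0.4  0.2 -0.9] w 27.5 q7 106.0
```

step_arm(steps=[0.2,-7,30,0,0,0.2,-7,50,0,0,0.2,-7,50,0,0,0.2,-7,50,0,0,0.2,-7,50,0,0,0.2,-7,50,0,0,0.2,-37,8,0,0,0.2,-38,4,0,0,0.2,0,0,0,0,0.2,0,0,0,0])

```text
time_s: 13.5
tool_pos: [0.5158, 0.2115, 0.2886]
tool_rot: [180.0, -0.1, -172.7]
force: [-0.3, 0.9, -0.2]
grip_width: 0.0271
grasp_force: 20.0
```

```bash
python3 go.py 516 212 199 187.5
python3 - <<'E'
from m import *
im,K,R,t=cam("wrist"); save(im,"w3.png")
p=pts(mask(im,"blue")); w=ray(p,K,R,t,.02)[:,:2]*1000; k=np.hypot(*(w-[524,150]).T)<90; print(k.sum(),cv2.minAreaRect(w[k].astype(np.float32)))
E
```

```text
t 13.5 pos [515.8 211.5 288.6] yaw -172.7 | roll -0.2 shift after roll (np.float64(-0.2), np.float64(0.5), np.float64(89.6)) before (np.float64(-0.2), np.float64(0.5), np.float64(89.6)) F [-0.3  0.9 -0.2] w 27.1 q7 60.0
3706 ((510.72430419921875, 146.889404296875), (104.71822357177734, 50.19353485107422), 7.360928058624268)
```

View pics/w3.png

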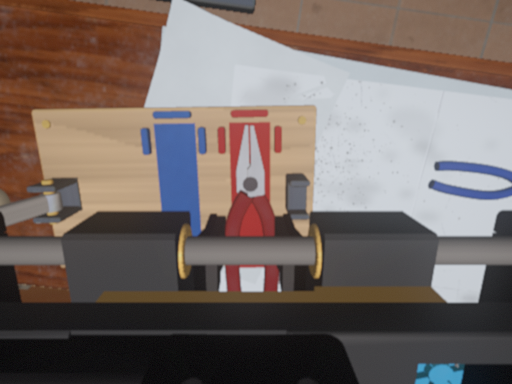

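The wrist view shows the pliers held with the tip at (250,125). The red end stop is at (249,113), the side guides at (222,138) and (278,138), and the board's front corners at (36,110) and (316,106).

Run:
```python
from h import *
im,K,R,t=cam("wrist")
C=np.array([524.2,150.6]);a=np.radians(7.5);E=np.array([[np.cos(a),np.sin(a)],[-np.sin(a),np.cos(a)]])
for n,q,z in [("cornR",(316,106),.014),("cornL",(36,110),.014),("stopR",(249,113),.024),("stopB",(172,114.5),.024),("gl",(222,138),.024),("gr",(278,138),.024),("gbl",(146,140),.024),("gbr",(202,139),.024),("tip",(250,125),.111),("pivot",(250,185),.114)]:
    print(n,(E@(ray(q,K,R,t,z)[0,:2]*1000-C)).round(1))
print("tcp",E@(env.get_obs()["tool_pos"][:2]*1000-C))
```

```text
cornR [-71.5 114.5]
cornL [ -68.8 -114.3]
stopR [-66.1  59.9]
stopB [-65.1  -0.8]
gl [-46.7  38.2]
gr [-46.6  83.2]
gbl [-45.2 -23. ]
gbr [-45.9  22.1]
tip [-60.6  60.6]
pivot [-29.7  60.5]
tcp [-0.60001505 61.39987136]
```

step_arm(steps=[0.2,-2,0,0,-0.6,0.2,0,0,30,0,0.2,0,0,30,0,0.2,0,0,15,0,0.2,0,0,7,0,0.2,0,0,5,0,0.2,0,0,2.5,0,0.2,0,0,0,0,0.2,0,0,0,0])

```text
time_s: 14.72
tool_pos: [0.5187, 0.2119, 0.2001]
tool_rot: [-180.0, 0.0, -172.0]
force: [0.1, 0.0, -0.1]
grip_width: 0.0274
grasp_force: 20.0
```

step_arm(steps=[0.2,0,0,1.5,0,0.2,0,0,0,0,0.48,0,0,0,0,0.48,0,0,0,0,0.48,0,0,0,0,0.48,0,0,0,0])

```text
time_s: 15.48
tool_pos: [0.5185, 0.2114, 0.1981]
tool_rot: [-180.0, -0.0, -172.0]
force: [-0.0, -1.3, -0.2]
grip_width: 0.0416
grasp_force: 0.6
```

step_arm(steps=[0.48,0,0,-20,0,0.48,0,0,-35,0,0.48,0,0,-40,0,0.6,0,0,-40,0,0.6,0,0,0,0])

```text
time_s: 16.1
tool_pos: [0.5193, 0.2132, 0.3381]
tool_rot: [179.9, 0.5, -171.9]
force: [0.7, -0.0, -0.1]
grip_width: 0.05
grasp_force: 0.0
```

```bash
python3 go.py 484 427 300 89
python3 - <<'E'
from h import *
im,K,R,t=cam("wrist"); save(im,"w4.png")
E
```

```text
t 16.1 pos [519.3 213.2 338.1] yaw -171.9 | roll 99.1 shift after roll (np.float64(213.1), np.float64(-39.1), np.float64(38.1)) before (np.float64(4.9), np.float64(216.6), np.float64(38.1)) F [ 0.7 -0.  -0.1] w 50.0 q7 62.0
```

View pics/w4.png

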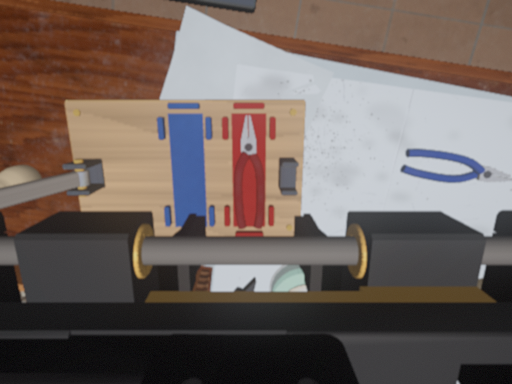

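The red pliers lie between the end stops (rows 105–236) and centred between the side guides. On to the blue pair.

step_arm(steps=[0.7,2,54,0,10,0.7,-8,53,0,10,0.7,-17,51,0,10,0.7,-25,47,0,10,0.7,0,0,0,10,0.7,0,0,0,10,0.7,0,0,0,10,0.7,0,0,0,10,0.7,0,0,0,10,0.7,0,0,0,9,0.7,0,0,0,0,0.7,0,0,0,0])

```text
time_s: 17.65
tool_pos: [0.5863, 0.3977, 0.3327]
tool_rot: [-179.9, 0.0, 89.4]
force: [-0.7, 0.2, 0.3]
grip_width: 0.0607
grasp_force: 0.0
```

```bash
python3 go.py 484 427 300 89
python3 - <<'E'
from m import *
im,K,R,t=cam("wrist"); save(im,"w5.png")
E
```

```text
t 17.65 pos [586.3 397.7 332.7] yaw 89.4 | roll 0.4 shift after roll (np.float64(27.5), np.float64(-102.8), np.float64(32.7)) before (np.float64(28.2), np.float64(-102.6), np.float64(32.7)) F [-0.7  0.2  0.3] w 60.7 q7 -47.0
```

View pics/w5.png

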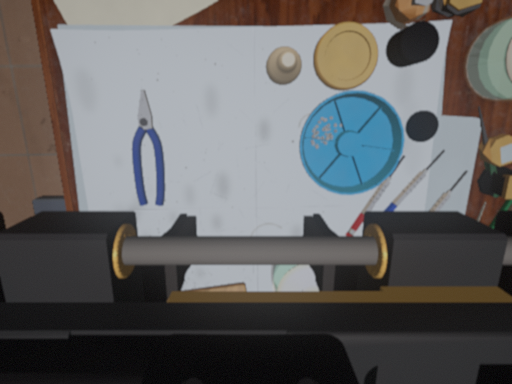

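The wrist view shows the blue pliers with the tip at (143,91) and handle ends at (144,204) and (159,204). I'd given one shift the wrong sign, so the tool sits about 100 mm too far in x; nothing was touched.

```bash
python3 - <<'E'
from h import *
im,K,R,t=cam("wrist"); p=ray([(143,90),(148.7,160),(151.5,205)],K,R,t,.0093)[:,:2]*1000
for q in p[1:]:
    d=p[0]-q; print(np.hypot(*d),np.degrees(np.arctan2(d[1],d[0])),p[0]-58*d/np.hypot(*d))
E
python3 go.py 486 427 300 92
```

```text
67.61744322346657 89.25098573264769 [484.68438919 425.97589686]
115.37157003693264 88.79916860785107 [484.22708619 425.9836789 ]
t 17.75 pos [586.5 397.6 332.9] yaw 89.3 | roll -2.7 shift after roll (np.float64(32.9), np.float64(-99.4), np.float64(32.9)) before (np.float64(28.2), np.float64(-100.8), np.float64(32.9)) F [-0.4 -0.5  0.8] w 60.7 q7 -47.0
```

step_arm(steps=[0.7,9,-34,0,0,0.7,10,-34,0,0,0.7,9,-34,0,0.3,0.7,0,0,40,0,0.7,0,0,40,0,0.7,0,0,35,0,0.7,0,0,20,0,0.7,0,0,0,0,0.7,0,0,0,0])

```text
time_s: 18.88
tool_pos: [0.4855, 0.4277, 0.1998]
tool_rot: [179.9, -0.1, 88.9]
force: [-0.8, 0.7, 0.2]
grip_width: 0.0609
grasp_force: 0.0
```

```bash
python3 go.py 484.5 426.3 186.8 89
```

```text
t 18.88 pos [485.5 427.7 199.8] yaw 88.9 | roll -0.1 shift after roll (np.float64(-1.4), np.float64(-0.9), np.float64(13.0)) before (np.float64(-1.4), np.float64(-0.9), np.float64(13.0)) F [-0.8  0.7  0.2] w 60.9 q7 -58.0
```

step_arm(steps=[0.7,-1,-1,8,0,0.7,0,0,5,0,0.2,0,0,0,0,0.2,0,0,0,0,0.2,0,0,0,0,0.2,0,0,0,0,0.2,0,0,0,0,0.2,0,0,0,0,0.2,0,0,0,0], grip_force=20)

```text
time_s: 20.0
tool_pos: [0.4839, 0.426, 0.1852]
tool_rot: [-180.0, 0.0, 88.9]
force: [-0.8, -0.3, 0.3]
grip_width: 0.0273
grasp_force: 19.9
```

```bash
python3 go.py 527.1 150.1 290 188
```

```text
t 20.0 pos [483.9 426.  185.2] yaw 88.9 | roll -99.1 shift after roll (np.float64(-4.4), np.float64(-279.3), np.float64(-104.8)) before (np.float64(-275.1), np.float64(48.4), np.float64(-104.8)) F [-0.8 -0.3  0.3] w 27.3 q7 -58.0
```

step_arm(steps=[0.2,0,0,-25,0,0.2,0,0,-80,0,0.2,0,0,-45,-9,0.2,0,0,0,-10,0.2,0,0,0,-10,0.2,0,0,0,-10,0.2,0,0,0,-10,0.2,0,0,0,-10,0.2,0,0,0,-10,0.2,0,0,0,-10,0.2,0,0,0,-10,0.2,0,0,0,-10])

```text
time_s: 21.5
tool_pos: [0.484, 0.4259, 0.3175]
tool_rot: [-180.0, -0.0, -171.8]
force: [0.2, 0.9, -0.7]
grip_width: 0.0272
grasp_force: 19.9
```

```bash
python3 go.py 527.1 150.1 290 188
```

```text
t 21.5 pos [484.  425.9 317.5] yaw -171.8 | roll 0.2 shift after roll (np.float64(-4.3), np.float64(-279.1), np.float64(27.5)) before (np.float64(-3.2), np.float64(-279.1), np.float64(27.5)) F [ 0.2  0.9 -0.7] w 27.2 q7 38.0
```

step_arm(steps=[0.2,-1,-40,0,0,0.2,-1,-55,0,0,0.2,-1,-55,0,0,0.2,-1,-55,0,0,0.2,0,-45,0,0,0.2,0,-29,0,0.2,0.2,0,0,28,0,0.2,0,0,0,0,0.2,0,0,0,0])

```text
time_s: 22.62
tool_pos: [0.5263, 0.151, 0.2904]
tool_rot: [180.0, 0.0, -172.2]
force: [1.0, 0.6, -0.8]
grip_width: 0.0273
grasp_force: 19.9
```

```bash
python3 go.py 527.1 150.1 197 188
python3 - <<'E'
from h import *
im,K,R,t=cam("wrist"); save(im,"w6.png")
E
```

```text
t 22.62 pos [526.3 151.  290.4] yaw -172.2 | roll -0.2 shift after roll (np.float64(-0.7), np.float64(-1.1), np.float64(93.4)) before (np.float64(-0.7), np.float64(-1.1), np.float64(93.4)) F [ 1.   0.6 -0.8] w 27.3 q7 67.0
```

View pics/w6.png

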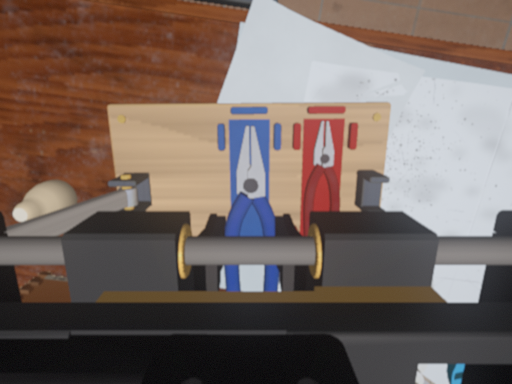

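The blue pliers sit over the blue pocket: tip (249,125), side guides at columns 221 and 278, end stop at row 110. The red pair is unmoved. Lowering now.

step_arm(steps=[0.2,-1,-1,0,-0.2,0.2,0,0,30,0,0.2,0,0,30,0,0.2,0,0,16,0,0.2,0,0,8,0,0.2,0,0,5,0,0.2,0,0,3,0,0.2,0,0,0,0,0.2,0,0,0,0])

```text
time_s: 23.8
tool_pos: [0.5276, 0.1494, 0.1982]
tool_rot: [-180.0, 0.0, -172.1]
force: [-0.9, -0.2, -1.2]
grip_width: 0.0271
grasp_force: 19.9
```

step_arm(steps=[0.2,0,0.5,1,0,0.2,0,0,0,0,0.46,0,0,0,0,0.46,0,0,0,0,0.46,0,0,0,0,0.46,0,0,0,0,0.46,0,0,-20,0,0.46,0,0,-35,0,0.46,0,0,-40,0,0.46,0,0,-40,0,0.46,0,0,0,0])

```text
time_s: 25.18
tool_pos: [0.5284, 0.151, 0.3364]
tool_rot: [-180.0, 0.4, -172.1]
force: [-0.1, -0.5, 0.0]
grip_width: 0.0402
grasp_force: 0.0
```

```bash
python3 go.py 548 -19.3 477 97.2
python3 - <<'E'
from h import *
im,K,R,t=cam("wrist"); save(im,"w7.png")
E
```

```text
t 25.18 pos [528.4 151.  336.4] yaw -172.1 | roll 90.7 shift after roll (np.float64(-171.5), np.float64(-1.9), np.float64(-140.6)) before (np.float64(4.0), np.float64(-171.4), np.float64(-140.6)) F [-0.1 -0.5  0. ] w 40.2 q7 69.0
```

View pics/w7.png

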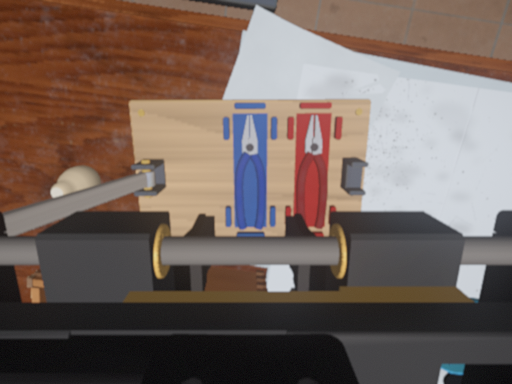

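Both pliers are seated between their guides: blue at column 250 and red at column 313, with jaws toward row 118. Next I'll swing the bar back.

step_arm(steps=[1,0,0,-47,0,1,0,0,-47,0,1,0,0,-47,0,1,0,0,0,10.1,1,0,0,0,10.1,1,0,0,0,10.1,1,0,0,0,10.1,1,0,0,0,10.1,1,0,0,0,10.1,1,0,0,0,10.1,1,0,0,0,10.1,1,0,0,0,9.9])

```text
time_s: 26.72
tool_pos: [0.527, 0.1498, 0.4716]
tool_rot: [-179.9, 0.0, 96.9]
force: [0.0, 0.2, 1.1]
grip_width: 0.0873
grasp_force: 0.0
```

step_arm(steps=[1,-40,0,0,0,1,-50,-1,0,0,1,-50,-1,0,0,1,-31,0,0,0,1,0,0,0,0,1,0,0,0,0])

```text
time_s: 27.48
tool_pos: [0.5466, -0.0187, 0.4722]
tool_rot: [-179.9, -0.1, 97.3]
force: [0.1, -0.1, -0.2]
grip_width: 0.0868
grasp_force: 0.0
```

```bash
python3 go.py 548 -19.3 416.5 97.2
```

```text
t 27.48 pos [546.6 -18.7 472.2] yaw 97.3 | roll 0.1 shift after roll (np.float64(-0.8), np.float64(1.4), np.float64(55.7)) before (np.float64(-0.8), np.float64(1.4), np.float64(55.7)) F [ 0.1 -0.1 -0.2] w 86.8 q7 3.0
```

step_arm(steps=[1,0,2,25,-0.5,1,0,0,30,0,1,0,0,0,0,0.1,0,0,0,0,0.1,0,0,0,0,0.1,0,0,0,0,0.1,0,0,0,0,0.1,0,0,0,0,0.1,0,0,0,0,0.1,0,0,0,0,0.1,0,0,0,0,0.1,0,0,0,0], grip_force=12)

```text
time_s: 28.98
tool_pos: [0.5491, -0.0197, 0.4178]
tool_rot: [179.9, 0.0, 97.7]
force: [3.4, 0.1, -1.4]
grip_width: 0.0196
grasp_force: 12.0
```

step_arm(steps=[0.1,0,0,0,0,0.1,0,0,0,0])

```text
time_s: 29.22
tool_pos: [0.5491, -0.0197, 0.4178]
tool_rot: [179.9, 0.0, 97.7]
force: [5.5, 0.3, -2.3]
grip_width: 0.0199
grasp_force: 12.0
```

Run:
```python
from h import *
o=env.get_obs();p=o["tool_pos"]*1000; a=o["tool_rot"][2]; print(p,a,o["force"],o["grip_width"])
yr=np.radians(7.9); H=np.array([527.4,150.2])-97.5*np.array([-np.sin(yr),np.cos(yr)]); e=np.array([-np.sin(yr),np.cos(yr)])
s=e@(p[:2]-H); z=p[2]-201; th0=np.arctan2(z,s); r=np.hypot(s,z); print("th0",th0,"r",r,"lat",[np.cos(yr),np.sin(yr)]@(p[:2]-H))
prev=(s,z); c,q=np.cos(np.radians(a)),np.sin(np.radians(a))
for th in np.linspace(th0,.45,13)[1:]:
    n=(r*np.cos(th),r*np.sin(th)); w=(n[0]-prev[0])*e
    print(round(th,2),np.round([w[0]*c+w[1]*q,w[0]*q-w[1]*c,-(n[1]-prev[1])],1)); prev=n
```

```text
[549.09009025 -19.67568015 417.76205292] 97.71412914022548 [ 5.47564661  0.31182659 -2.26873154] 0.01988591970120247
th0 1.8987232072053102 r 228.96301336314778 lat -1.8642460918859847
1.78 [26.6 -0.1 -7.3]
1.66 [27.3 -0.1 -4. ]
1.54 [27.6 -0.1 -0.7]
1.42 [27.5 -0.1  2.6]
1.3 [27.  -0.1  5.9]
1.17 [26.1 -0.1  9.1]
1.05 [24.8 -0.1 12.2]
0.93 [23.1 -0.1 15.1]
0.81 [21.2 -0.1 17.8]
0.69 [18.9 -0.1 20.2]
0.57 [16.3 -0.1 22.3]
0.45 [13.5 -0.  24.1]
```

step_arm(steps=[0.1,26.5,0,-7,0,0.1,27,0,-4,0,0.1,27.5,0,-1,0,0.1,27.5,0,2.5,0,0.1,27,0,6,0,0.1,26,0,9,0,0.1,25,0,12,0,0.1,23,0,15,0,0.1,21,0,18,0,0.1,19,0,20,0,0.1,16,0,22,0,0.1,13.5,0,24,0])

```text
time_s: 30.72
tool_pos: [0.51, 0.2574, 0.3007]
tool_rot: [-179.8, 0.1, 97.8]
force: [-1.3, -1.9, 1.0]
grip_width: 0.0198
grasp_force: 12.0
```

step_arm(steps=[0.7,0,0,0,0,0.7,0,0,0,0,0.7,0,0,0,0,0.7,0,0,0,0,0.7,0,0,-40,0,0.7,0,0,-40,0,0,0,0,0,0])

```text
time_s: 31.6
tool_pos: [0.5121, 0.2574, 0.385]
tool_rot: [179.6, -0.1, 97.7]
force: [-0.1, -0.3, -0.5]
grip_width: 0.0557
grasp_force: 0.0
```

```bash
python3 go.py 511 250 390 188
python3 - <<'E'
from h import *
yr=np.radians(7.9);e=np.array([-np.sin(yr),np.cos(yr)]);H=np.array([527.4,150.2])-97.5*e
for th in (.45,.3,.15,0): print(th,H+e*229.5*np.cos(th),37+229.5*np.sin(th))
E
```

```text
t 31.6 pos [512.1 257.4 385. ] yaw 97.7 | roll -90.3 shift after roll (np.float64(2.1), np.float64(-7.2), np.float64(-5.0)) before (np.float64(-7.2), np.float64(-2.1), np.float64(-5.0)) F [-0.1 -0.3 -0.5] w 55.7 q7 -31.0
0.45 [512.39756907 258.31669313] 136.82459007852734
0.3 [510.66616442 270.79425402] 104.82188742877743
0.15 [509.61151969 278.394669  ] 71.29605140269102
0 [509.25731992 280.94724915] 37.0
```

step_arm(steps=[0,0,0,0,-10,0,0,0,0,-10,0,0,0,0,-10,0,0,0,0,-10,0,0,0,0,-10,0,0,0,0,-10,0,0,0,0,-10,0,0,0,0,-10,0,0,0,0,-10,0,0,0,0,0,0,0,0,0,0])

```text
time_s: 32.98
tool_pos: [0.5113, 0.2565, 0.3809]
tool_rot: [-180.0, -0.0, -172.5]
force: [-0.6, 0.0, -0.2]
grip_width: 0.0005
grasp_force: 0.0
```

```bash
python3 go.py 511.6 262 335 188
```

```text
t 32.98 pos [511.3 256.5 380.9] yaw -172.5 | roll -0.5 shift after roll (np.float64(-1.0), np.float64(5.4), np.float64(45.9)) before (np.float64(-1.0), np.float64(5.4), np.float64(45.9)) F [-0.6  0.  -0.2] w 0.5 q7 54.0
```

step_arm(steps=[0,-1,5.5,30,0,0,0,0,16,0,0,0,4,12,0,0,0,4,12,0,0,0,3.5,12,0,0,0,3,12,0,0,0,2.5,12,0,0,0,2,12,0,0,0,2,12,0,0,0,1,10,0,0,0,0,6,0,0,0,0,0,0])

```text
time_s: 34.48
tool_pos: [0.5086, 0.2838, 0.2346]
tool_rot: [-180.0, -0.1, -172.3]
force: [0.9, 0.2, -0.3]
grip_width: 0.0003
grasp_force: 0.0
```

```bash
python3 go.py 509 284 230 188
python3 - <<'E'
from h import *
im,K,R,t=cam("scene")
yr=np.radians(7.9);e=np.array([-np.sin(yr),np.cos(yr)]);H=np.array([527.4,150.2])-97.5*e
for th in (0,.05,.1): print(proj(np.r_[H+e*229.5*np.cos(th),37+229.5*np.sin(th)]/1000,K,R,t))
E
```

```text
t 34.48 pos [508.6 283.8 234.6] yaw -172.3 | roll -0.3 shift after roll (np.float64(-0.5), np.float64(0.1), np.float64(4.6)) before (np.float64(-0.5), np.float64(0.1), np.float64(4.6)) F [ 0.9  0.2 -0.3] w 0.3 q7 45.0
[[221.29226965 231.39801008]]
[[221.06784164 228.89603281]]
[[221.01936727 226.2783795 ]]
```

step_arm(steps=[0,0,0,2,0,0,0,0,2,0,0,0,0,1,0,0,0,0,0,0])

```text
time_s: 35.02
tool_pos: [0.5088, 0.2842, 0.2306]
tool_rot: [-180.0, 0.0, -172.3]
force: [-0.1, -0.0, 2.8]
grip_width: 0.0008
grasp_force: 1.3
```

step_arm(steps=[0,0,0,1,0,0,0,0,0,0])

```text
time_s: 35.28
tool_pos: [0.5089, 0.2843, 0.2303]
tool_rot: [-180.0, 0.0, -172.3]
force: [-1.9, -2.3, 9.1]
grip_width: 0.0004
grasp_force: 4.3
```

step_arm(steps=[0,0,0,1,0,0,0,0,0,0])

```text
time_s: 35.52
tool_pos: [0.5089, 0.2844, 0.2301]
tool_rot: [-179.9, 0.1, -172.3]
force: [-2.8, -2.2, 14.6]
grip_width: 0.0006
grasp_force: 7.0
```

step_arm(steps=[0,0,0,-10,0,0,0,0,-40,0,0,0,0,-60,0,0,0,0,-60,0,0,60,0,0,0,0,30,0,0,0,0,0,0,0,0])

```text
time_s: 36.4
tool_pos: [0.4174, 0.2726, 0.398]
tool_rot: [-179.7, 0.1, -172.2]
force: [0.7, -0.8, 0.3]
grip_width: 0.0004
grasp_force: 0.0
```

Run:
```python
from h import *
a=cam("scene")[0][150:330,100:400]; b=cam("wrist")[0]
save(np.hstack([cv2.resize(a,(440,264)),cv2.resize(b,(352,264))]),"end.png"); print(env.get_obs()["tool_pos"],env.get_obs()["force"])
```

```text
[0.41994377 0.27157375 0.39836349] [-0.19611492 -0.5323497   0.44447542]
```

View pics/end.png

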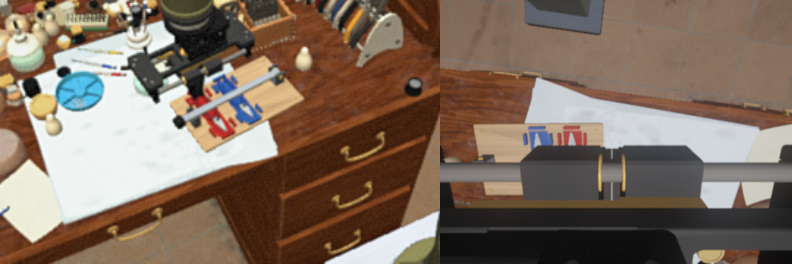

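The scene view shows the bar level across both pliers with the knob at (180,122) beyond the fork. The blower and loupe are where they were. Handing in.

```bash
python3 -c "
from cell import env; print(env.sign_off())"
```

```text
the job is handed in; nothing more can be done
None
```

Both pliers lie flat in their pockets (red in red, blue in blue) and the bar is down in its fork catch, pressed until it stopped; I saw no bystander disturbed, and the job was handed in at about 36 s.

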